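# Pull out the extending book rack until it locks and shelve the thick book

### The arm

A 6-joint arm with a two-finger parallel gripper is mounted at the origin on the work surface. World frame = base frame: x ahead of the robot, y to its left, z up, the work surface at z = 0. Lengths are in m, angles in degrees, forces in N, time in s.
With the tool pointing down it reaches from about 0.325 to 0.85 m from the base axis. Payload 15.5 kg.
Tool frame: the origin (TCP) lies midway between the tips of the shut fingers; the grasp point (between the pads) lies 19 mm behind it; z points along the fingers, y is the line along which they close (so a half turn about z gives the same grasp; the last joint's range is limited). The gripper opens to 91 mm and grips with 3 to 60 N. Pads are 32 mm wide; open, the fingers measure 118 mm over their backs; the gripper's body (76 mm by 178 mm) begins 60 mm behind the grasp point.
Start: joints at [-81.904, 28.281, 77.091, -0, 74.628, -5.472], TCP at [0.147, -0.608, 0.214] pointing down, gripper open.
Joint ranges: [-166.48, 166.48], [-47.26, 123.95], [12.59, 153.08], [-70.14, 250.14], [6.76, 159.57], [-176.63, 176.63]. Speed limits (degrees/s): [108.29, 108.29, 147.25, 172.46, 172.46, 172.46].

### API

Orientations are given as a 3x3 rotation matrix whose columns are the frame's x, y, z axes.
In Python, from bench import ctrl gives the robot as it stands. The module is installed in compiled form; this text tells all that it offers. Calls block until the motion is done:
- ctrl.goto(position, orientation): joint-space move of the TCP to a pose.
- ctrl.move_l(position, vel=0.15, ori=None, contact_N=None): straight line of the TCP; ori=None keeps the orientation; vel is the mean speed in m/s. With contact_N (N) it stops when the force on the tool has changed by that much, and returns True; else False.
- ctrl.movej(angles): joint-space move.
- ctrl.command_gripper(opening): opening from 0.0 (shut) to 1.0 (fully open); the grip force is fixed at half the most; returns when the fingers have stopped.
- ctrl.sleep(seconds).
- ctrl.ik(position, orientation): joint angles nearest the present ones, or None.
- ctrl.read_camera(name): name is "side" or "top"; returns the picture (420x560x3 uint8, blue, green, red); there is no depth.
- ctrl.camera_params(name): a dict with "fx", "fy", "cx", "cy" (pixels), "pose" (4x4, takes a point from camera to world coordinates). Camera axes: x right, y up, looking along -z (the intrinsics and any distortion apply to the point x, -y, -z); pixel columns grow to the right and rows downward; lengths in m; the calibration is good to about 2 mm. A picture is of the moment at which its call begins. camera_params takes no time and is no camera call.
A pose or a line that the arm cannot do raises ctrl.MotionError and nothing moves.
- ctrl.sign_off(): hands the job in; it is judged then, once.
Readings, each from a call of its own:
- ctrl.current_t(): time.
- ctrl.current_q(): joint angles.
- ctrl.current_dq(): joint speeds.
- ctrl.current_effort(): joint torques, N m.
- ctrl.current_tool_pos(): TCP position.
- ctrl.current_eef_rot(): TCP orientation.
- ctrl.current_contact_force(): force on the tool from outside, world axes, zero at the start.
- ctrl.current_wrist_torque(): the same for the moment, N m.
- ctrl.current_grip_width(): opening from 0.0 (shut) to 1.0 (fully open).
- ctrl.current_grasp_force(): force on a finger pad.
Only numpy, scipy, OpenCV 4.12 (cv2) and the standard library are available. Lean on these libraries where they do the work, as an engineer would, in place of code of your own. Each camera call takes 0.05 s, during which the arm holds its last target. There are 200 camera calls.

### The job

Draw the moving end of the extending book rack all the way out until the lock button springs up and holds it there. Then stand the thick book that is waiting on the table upright in the space this opens, in line with the shelved books and square to the rack, between them and the moving end, setting it down rather than dropping it. Do not knock over the shelved books or the cup.

Things in the scene. Friction and masses are not known exactly. Their poses are not given: they have to be found in the camera images.
- rack: fixed part of the extending book rack: end panel (12 mm thick, 120 mm high) at its y = -106 mm; grey sleeve (26 mm square) on its +x side, centre line x = +90 mm, mouth at y = +20 mm. No floor: books stand on the table. Origin on the table; +y is the way it extends. Three small books (28 to 36 mm thick, 120 to 134 mm high) stand between y = -99 and -3 mm near x = 0
- rack_space (a point): point on the table in the middle of the free space of the extended rack: x = 0, y = +64 mm in the rack's frame, same axes. Once locked, the space is about 130 mm long along y between the last shelved book and the moving panel; sleeve and bar (26 mm high) bound it at x = +77 mm, it is open at -x
- rack_slide (a joint): how far the moving end is drawn out along the rack's +y, in m: 0 closed, 0.103 at the end stop; the lock button comes free at about 0.097. It slides with about 4 N of friction and stays where it is left
- rack_pull (a point): grip point of the upright pull fin on the outer (+y) side of the moving end panel (12 mm thick, 100 mm high, 158 mm wide); moves with the slide, axes as the rack. The fin is 14 mm thick along x, 60 mm long along y, from 30 to 100 mm above the table; this point is at its middle, 80 mm above the table. Pinch it from above across its 14 mm
- lock_button (a joint): height in m by which the sprung steel lock button (13 mm across) has come up out of the bar: about 0 while it is held down inside the sleeve, 0.012 when it has sprung up just outside the sleeve's mouth and locks the rack
- lock_button_top (a point): top of the lock button: hidden in the sleeve at first, about 33 mm above the table when it is out
- thick_book_center (a point): centre (82.5 mm above its underside) of the thick book, which stands upright on the table: 52 mm thick along its y, 110 mm deep along its x, 165 mm high, about 0.55 kg. It is the tallest and thickest book. Its y axis is the way it is to be pinched, from above near its top; either way round will do in the rack
- mug: white cup without handle, 80 mm across, 90 mm high; leave it standing. Origin at the centre of its underside
- shelved1: shelved book beside the fixed panel, 36 mm thick along y, 128 mm high; origin at the centre of its underside
- shelved2: shelved book in the middle, 28 mm thick along y, 134 mm high; origin at the centre of its underside
- shelved3: shelved book next to the free space, 30 mm thick along y, 120 mm high; origin at the centre of its underside
Not all that is in view belongs to the job. Leave any green or red look-alike of the part that bears thick_book_center alone.

How it is judged (in metres and radians):
On the way:
1. the moving end is fully drawn out and the lock button is up (value of joint rack_slide above 0.093 m and value of joint lock_button above 0.008 m), for 0.2 s.
At the end, for the whole second after the job is handed in: the slide is out past 93 mm with the lock button up (over 8 mm); the thick book stands on the table in the opened space, released, upright within 0.1 rad, square within 0.25 rad, its centre within 45 mm of rack_space along the rack and -40 to +30 mm across it (all of step 1 and x of thick_book_center in the frame of rack_space between -0.04 and 0.03 m and y of thick_book_center in the frame of rack_space between -0.045 and 0.045 m and height (world z) of thick_book_center between 0.076 and 0.088 m and angle between thick_book_center's own z axis and vertical below 0.1 rad and angle between the y axis of thick_book_center and the y axis of rack_space, either way round below 0.25 rad and velocity of joint rack_slide below 0.02 m/s); the robot touches nothing.
It fails at once if a shelved book or the cup is knocked over (angle between any of shelved1, shelved2, shelved3, mug's own z axis and vertical above 0.5 rad).
It fails at once if the thick book is dropped: let go with its centre over 100 mm high (17 mm above standing) (height (world z) of thick_book_center above 0.1 m and contact force between the fingers and thick_book below 0.1 N).
It also fails if it takes over 58 s, if anything falls off the work surface, if the arm or the gripper's body presses on something with over 40 N, if the wrist force passes 120 N, or if a joint passes its speed limit or range.

## Working session

There is one attempt and no reset: what is moved stays moved. The work goes in short steps, each a Python script; the robot and the scene stay as the last script left them, time stands still between calls to the robot, and variables do not carry over. Pictures are saved under pics/ and viewed, at most 10 in all, crops included, and the job is handed in when it is done.

```bash
mkdir -p pics
python3 - <<'E'
from bench import ctrl
import cv2
for n in("side","top"):
    cv2.imwrite(f"pics/{n}0.png",ctrl.read_camera(n)); print(n,ctrl.camera_params(n))
E
```

```text
side {'fx': 404.2088850798495, 'fy': 404.2088850798495, 'cx': 282.41595943411244, 'cy': 217.05430206343544, 'pose': array([[-0.84907632, -0.38202107,  0.3648689 ,  0.88287479],
       [ 0.52802941, -0.59288215,  0.60800961,  0.41619019],
       [-0.01594822,  0.70890807,  0.70512056,  0.7702526 ],
       [ 0.        ,  0.        ,  0.        ,  1.        ]])}
top {'fx': 539.1882042376492, 'fy': 539.1882042376492, 'cx': 275.492844530567, 'cy': 212.4182138280287, 'pose': array([[-0.02845313,  0.99529725, -0.09259483,  0.38683018],
       [-0.99953217, -0.02936867, -0.00853968, -0.19848535],
       [-0.01121891,  0.09230853,  0.99566725,  1.27965749],
       [ 0.        ,  0.        ,  0.        ,  1.        ]])}
```

View pics/side0.png

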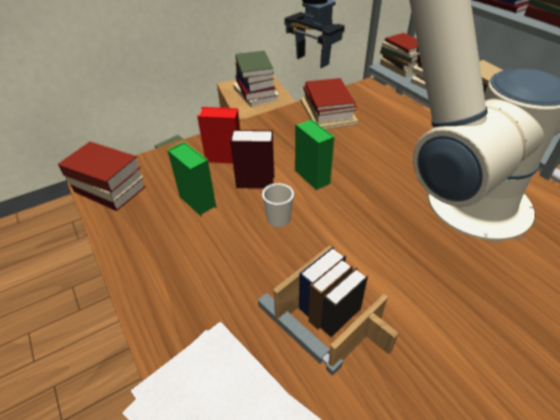

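View pics/top0.png

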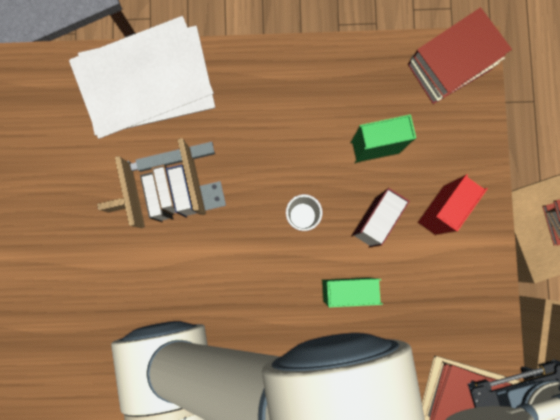

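Candidates in the top view are the maroon book with white pages (382,217), two green ones (388,133) and (354,293), and a red one (455,205). The maroon one fits: it is a real book with a page block, and green and red are named as look-alikes. I'll check it and the rack in an enlarged crop.

Run:
```python
import cv2,numpy as np
t=cv2.imread("pics/top0.png")
a=cv2.resize(t[130:240,90:240],None,fx=5,fy=5,interpolation=cv2.INTER_CUBIC)
b=cv2.resize(t[170:260,340:500],None,fx=5,fy=5,interpolation=cv2.INTER_CUBIC)
cv2.imwrite("pics/rack.png",a); cv2.imwrite("pics/book.png",b)
```

```text
(no output)
```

View pics/rack.png

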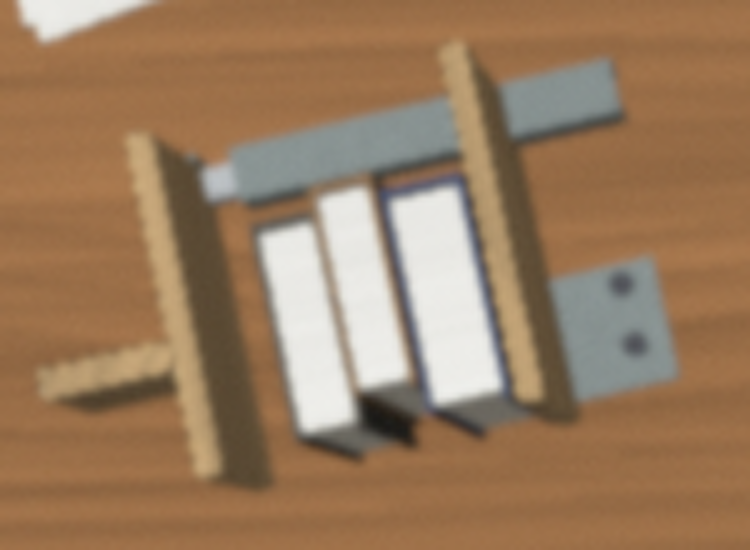

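View pics/book.png

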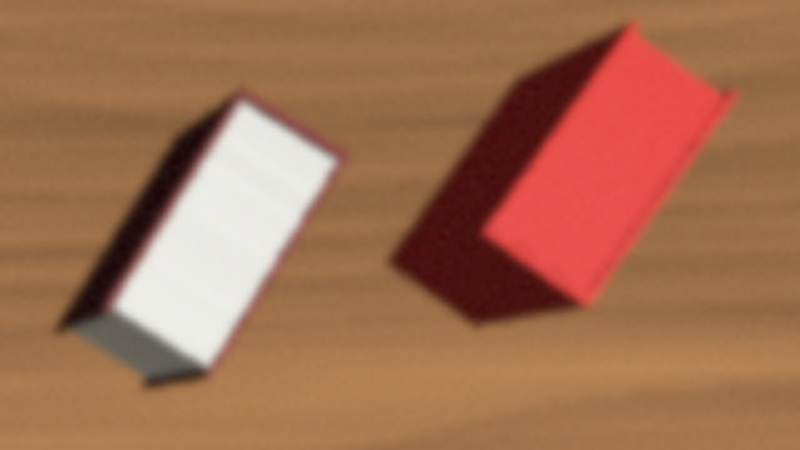

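The crop confirms that the maroon book has a white page-block top with corners near (388,188), (409,201), (382,244) and (361,231). In the rack crop, the fin's outer end is near (98,207), and the moving panel's top runs from (118,158) to (132,225).

```bash
cat > h.py <<'E'
import numpy as np
from bench import ctrl
P={n:ctrl.camera_params(n) for n in("side","top")}
def px2w(uv,z,n="top"):
    p=P[n];T=p["pose"];u,v=uv
    d=T[:3,:3]@[(u-p["cx"])/p["fx"],-(v-p["cy"])/p["fy"],-1]
    return (T[:3,3]+d*(z-T[2,3])/d[2])[:2]
def crop(pts,off,z): return np.array([px2w(((a+.5)/5-.5+off[0],(b+.5)/5-.5+off[1]),z) for a,b in pts])
def down(yaw):  # tool y axis along world yaw (deg), pointing down
    c,s=np.cos(np.radians(yaw)),np.sin(np.radians(yaw))
    return np.array([[s,c,0],[-c,s,0],[0,0,-1.]])
E
python3 - <<'E'
from h import *
np.set_printoptions(precision=4,suppress=True)
R=(90,130)
ang=lambda d:np.degrees(np.arctan2(d[1],d[0]))
f=crop([(440,45),(467,42),(543,398),(517,403)],R,.12)
m=crop([(127,140),(155,135),(220,475),(197,480)],R,.1)
fin=crop([(38,370),(45,402),(175,375),(168,345)],R,.1)
s=crop([(232,148),(612,58),(622,113),(245,203)],R,.026)
b=crop([(240,92),(345,155),(212,370),(108,308)],(340,170),.165)
for n,q in zip("fmFsb",(f,m,fin,s,b)):
    print(n,q.mean(0),"edges",[(round(np.linalg.norm(q[(i+1)%4]-q[i]),4),round(ang(q[(i+1)%4]-q[i]),1)) for i in range(4)])
y=ang(m.mean(0)-f.mean(0)); print("yaw f->m",y)
print("cup",px2w((304,212),.09),ctrl.current_eef_rot())
for p,Rr in ((b.mean(0),.3),(fin.mean(0),.3)): 
    for a in (0,30,60,90,-60,-30): print(p,a,ctrl.ik([*p,Rr],down(a)))
E
```

```text
f [ 0.5848 -0.0002] edges [(np.float64(0.0119), np.float64(-85.3)), (np.float64(0.1609), np.float64(-168.9)), (np.float64(0.0115), np.float64(99.3)), (np.float64(0.1618), np.float64(11.2))]
m [0.5542 0.1442] edges [(np.float64(0.0126), np.float64(-81.5)), (np.float64(0.1552), np.float64(-169.5)), (np.float64(0.0103), np.float64(100.6)), (np.float64(0.1557), np.float64(11.4))]
F [0.5255 0.1744] edges [(np.float64(0.0146), np.float64(-167.7)), (np.float64(0.0585), np.float64(-79.9)), (np.float64(0.0138), np.float64(12.9)), (np.float64(0.0584), np.float64(99.3))]
s [0.645  0.0454] edges [(np.float64(0.1845), np.float64(-78.2)), (np.float64(0.0269), np.float64(-170.9)), (np.float64(0.1827), np.float64(101.9)), (np.float64(0.0272), np.float64(12.8))]
b [ 0.4768 -0.4151] edges [(np.float64(0.0504), np.float64(-123.2)), (np.float64(0.1056), np.float64(145.9)), (np.float64(0.0495), np.float64(57.2)), (np.float64(0.106), np.float64(-33.6))]
yaw f->m 101.97541431104959
cup [ 0.4965 -0.2514] [[ 0.9721  0.2346 -0.0001]
 [ 0.2346 -0.9721  0.001 ]
 [ 0.0001 -0.001  -1.    ]]Traceback (most recent call last):
  File "<stdin>", line 15, in <module>
  File "scipy/spatial/transform/_rotation.pyx", line 1143, in scipy.spatial.transform._rotation.Rotation.from_matrix
ValueError: Non-positive determinant (left-handed or null coordinate frame) in rotation matrix 0: [[ 0.  1.  0.]
 [-1.  0.  0.]
 [ 0.  0. -1.]].
```

```bash
sed -i 's/\[\[s,c,0\],\[-c,s,0\]/[[-s,c,0],[c,s,0]/' h.py
python3 - <<'E'
from h import *
import cv2
np.set_printoptions(precision=4,suppress=True)
y=np.radians(11.5);X=np.array([np.cos(y),np.sin(y)]);Y=np.array([-X[1],X[0]])
f=np.array([.5848,-.0002]);s=np.array([.645,.0454]);F=np.array([.5255,.1744]);b=np.array([.4768,-.4151])
O=f-X*(X@(f-s)+.09)-(-.106)*Y
O=f+.106*Y; O=O+X*(X@(s-O)-.09)
print("O",O,"space",O+.064*Y,"fin in rack",X@(F-O),Y@(F-O))
m=crop([(232,148),(245,203)],(90,130),.026).mean(0)-O; print("mouth",X@m,Y@m)
s3=crop([(257,230),(310,220),(357,425),(303,437)],(90,130),.12).mean(0)-O;print("s3",X@s3,Y@s3)
for p,a in ((F,11.5),(F,191.5),(b,56.8),(b,236.8),(O+.064*Y,101.5),(O+.064*Y,281.5)): print(a,ctrl.ik([*p,.31],down(a)))
E
```

```text
O [0.5422 0.0993] space [0.5294 0.162 ] fin in rack -0.0013825386623707101 0.07691737193773665
mouth 0.08946750527038984 0.01848845684361711
s3 -0.005462321168364709 -0.01771166654338915
11.5 [12.1802 17.8095 78.9209 -0.     83.2696  0.6802]
191.5 None
56.8 [ -46.4524   24.8497   67.7905   -0.       87.3598 -103.2524]
236.8 [-46.4524  24.8497  67.7905  -0.      87.3598  76.7476]
101.5 [ 10.8357  17.8079  78.9233  -0.      83.2688 -90.6643]
281.5 [10.8357 17.8079 78.9233 -0.     83.2688 89.3357]
```

Run:
```python
from h import *
import cv2
y=np.radians(11.5);Y=np.array([-np.sin(y),np.cos(y)]);R=down(11.5)
F=np.array([.5265,.1744])
ctrl.goto([*F,.25],R)
print(ctrl.move_l([*F,.062],vel=.12,contact_N=12))
ctrl.command_gripper(0.0); print("w",ctrl.current_grip_width()*.091,ctrl.current_grasp_force())
E1=F+.112*Y
print("stop",ctrl.move_l([*E1,.062],vel=.05,contact_N=18))
p=ctrl.current_tool_pos();print("moved",(p[:2]-F)@Y,ctrl.current_contact_force())
ctrl.sleep(.3)
ctrl.command_gripper(0.35)
p=ctrl.current_tool_pos()
ctrl.move_l([p[0],p[1],.25],vel=.15)
ctrl.goto([.4768,-.4151,.30],down(236.8))
print(ctrl.current_t())
a=ctrl.read_camera("side")[240:380,230:420];b=ctrl.read_camera("top")[130:240,60:240]
z=np.hstack([cv2.resize(a,(400,295)),cv2.resize(b,(400,295))])
cv2.imwrite("pics/pulled.png",z)
```

```text
False
w 0.01366980584785942 30.001662969589233
stop True
moved 0.0980605903817458 [ 0.92985738 -2.53892204  7.1106913 ]
12.4
```

View pics/pulled.png

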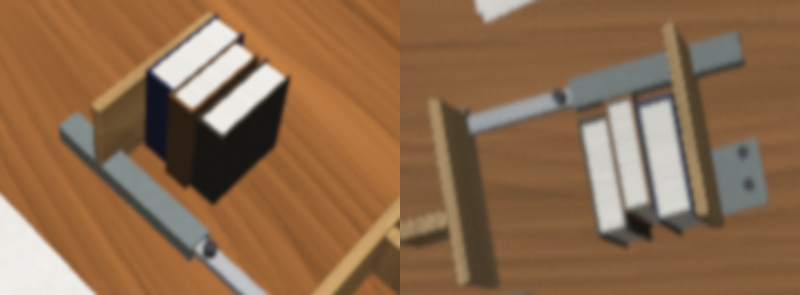

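The moving end is out, with a dark button at the sleeve mouth. I'll zoom in to see whether it stands proud.

Run:
```python
from h import *
import cv2
a=ctrl.read_camera("side")[330:375,310:360];b=ctrl.read_camera("top")[150:195,100:150]
z=np.hstack([cv2.resize(i,(400,360),interpolation=cv2.INTER_CUBIC) for i in(a,b)])
cv2.imwrite("pics/button.png",z)
```

```text
(no output)
```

View pics/button.png

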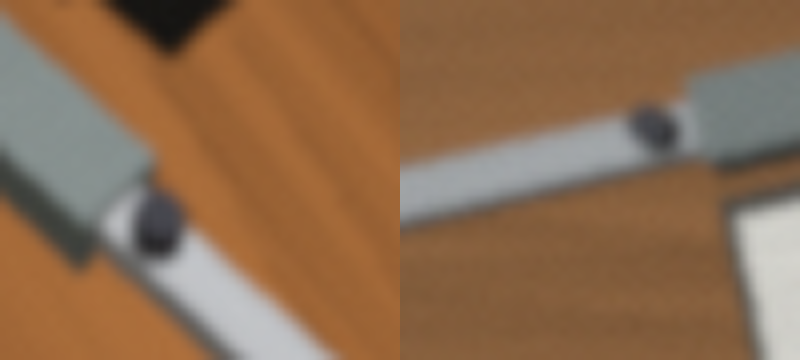

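The button stands proud of the bar: its shaded side is visible, and it is clear of the sleeve mouth at about side (330,356) and top (131,166). The rack is locked, so I'll fetch the book.

Run:
```python
from h import *
import cv2
b=[.4768,-.4151]; S=np.array([.5294,.162])
ctrl.command_gripper(1.0)
print("c",ctrl.move_l([*b,.121],vel=.12,contact_N=12), ctrl.current_tool_pos())
ctrl.command_gripper(0.0); print("w",ctrl.current_grip_width()*.091,ctrl.current_grasp_force())
ctrl.move_l([*b,.30],vel=.12)
print("lift",ctrl.current_contact_force(),ctrl.current_grasp_force())
ctrl.goto([*S,.30],down(281.5))
ctrl.sleep(.3)
print(ctrl.current_t(),ctrl.current_tool_pos())
a=ctrl.read_camera("side")[150:400,180:460];t=ctrl.read_camera("top")[100:250,60:240]
cv2.imwrite("pics/over.png",np.hstack([cv2.resize(a,(400,357)),cv2.resize(t,(400,357))]))
```

```text
c False [ 0.47707968 -0.41537658  0.12165276]
w 0.052472186455132255 29.794766306877136
lift [ 0.04261279  0.25738388 -5.16935445] 29.78913277387619
19.95 [0.52952832 0.16166881 0.299962  ]
```

View pics/over.png

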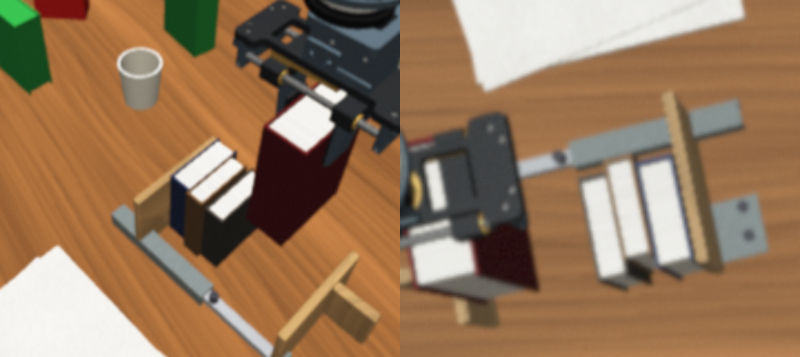

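The book hangs upright in the gripper, square to the rack and above the gap; the button is up and the cup is standing. I'll set it down.

Run:
```python
from h import *
import cv2
S=[.5294,.162]
ctrl.move_l([*S,.14],vel=.1)
print("c",ctrl.move_l([*S,.117],vel=.02,contact_N=5), ctrl.current_tool_pos(),ctrl.current_contact_force())
if ctrl.current_tool_pos()[2]<.13:
    ctrl.command_gripper(0.75); p=ctrl.current_tool_pos()
    ctrl.move_l([p[0],p[1],.32],vel=.12)
    ctrl.goto([.40,-.22,.35],down(236.8)); ctrl.sleep(.3)
print(ctrl.current_t())
a=ctrl.read_camera("side")[150:400,180:460];t=ctrl.read_camera("top")[100:250,60:240]
cv2.imwrite("pics/end.png",np.hstack([cv2.resize(a,(400,357)),cv2.resize(t,(400,357))]))
```

```text
c True [0.52926567 0.16202653 0.12077287] [-0.985453    0.62692607  4.77786045]
26.7667
```

View pics/end.png

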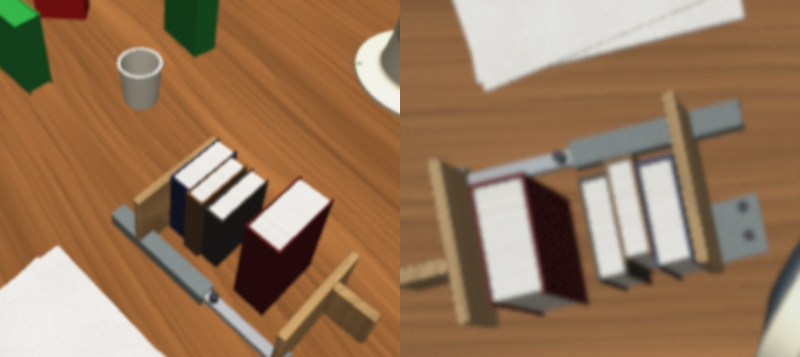

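The book stands upright and square in the gap, with its top centred near top-view (109,201). The button is still up, the shelved books and cup are standing, and the arm is clear.

Run:
```python
from h import *
d=px2w((109,200.8),.165)-[.5294,.162];y=np.radians(11.5)
dx,dy=d@[np.cos(y),np.sin(y)],d@[-np.sin(y),np.cos(y)];print(dx,dy)
if -.03<dx<.02 and abs(dy)<.03: print(ctrl.sign_off())
```

```text
-0.0050491181874754735 -0.003215097925410691
the job is handed in; nothing more can be done
None
```

The job is handed in: the rack is drawn out with the lock button up, and the thick book was set down upright and square in the gap, about 5 mm across and 3 mm along from rack_space, with the shelved books and cup still standing (no verdict was returned).

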